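# Put the oil-bottle tipper away in its raised rack

### The job

Lift the oil-bottle tipper by its wooden grip out of the rack that lies flat on the worktop, and put it away in the other, raised rack, letting go of it once it sits fully home there with the bottle still between the two guides. The bottle is open and balances on a weakly sprung hinge, so keep it upright by correcting all the way; over the raised rack, before lowering, hold it clear above the guides with the bottle upright for four seconds. Do not touch the bottle itself with the gripper or arm, do not drop the tipper, and leave the jar, the can and the mug where they are.

Things in the scene. Friction and masses are not known exactly. Their poses are not given: they have to be found in the camera images.
- tipper: Loose steel base of the bottle tipper, 0.30 kg nominal without the bottle: a plate 270 x 66 x 10 mm (x, y, z); origin at the centre of its underside; x runs along the plate from the grip end to the bottle end, z up. Upright light-wood grip at x = -90 mm, bottle hinge at x = +80 mm. With the bottle it weighs 0.65 kg, centre of mass some 120 mm from the grip towards the bottle
- grip (a point): Point in the tipper's wooden grip where the TCP goes: base frame (-90, 0, 70) mm; axes as the base. The grip is an upright slab 20 mm thick in x, 44 mm wide in y, its top 96 mm above the underside of the base: pinch it across its thickness (fingers closing along the base's x) from above, firmly (about 100 N)
- hinge (a point): Middle of the bottle's hinge between two small ears on the base: base frame (80, 0, 45) mm, the axis runs along the base's x; axes as the base. It carries the swinging part: steel cup and bottle, nominally 0.35 kg (-6 to +8 percent), centre of mass 128 mm above the hinge, inertia about the hinge 0.0072 kg m2. Gravity tips it over with 0.44 N m per rad of lean
- bottle (a joint): Hinge angle of the bottle against the base, rad: 0 square to the base, positive leans it to the base's -y side, stops at +-0.6. A spring of 0.38 N m/rad pulls it to 0, with a damper of 0.03 N m s/rad, but gravity is stronger: free, it slowly falls to a side (time constant 0.5 to 1.1 s) unless the base is rolled about x against the lean. In a rack it leans up to about 0.15 rad on one guide
- mouth (a point): Centre of the mouth of the tall white stoneware bottle (radius 32 mm, narrow neck), 262 mm above the hinge; the point's z is the bottle's long axis, up when upright, its x the hinge axis. The bottle stands strapped in a steel cup of radius 34 mm that reaches 60 mm above the hinge and swings with it
- low_rack: Fixed rack flat on the worktop where the tipper starts: dark board 310 x 124 mm, 12 mm thick, origin under its centre, x as the docked tipper's. Lips 10 mm high, inner faces at x = +-143 mm, and at y = +-41 mm beside the grip. At x = +80 mm two upright steel guides 36 mm wide, inner faces at y = +-40 mm, straight to 130 mm above the board, then flared outwards to 155 mm
- low_rack_seat (a point): Centre of the upper face of the low rack's board, where the origin of the tipper sits at the start; axes as the rack
- high_rack: Fixed raised rack, the same as the low rack but its board is a 42 mm thick block; origin at the centre of its underside
- high_rack_seat (a point): Centre of the upper face of the raised rack's board, 42 mm above the worktop, where the origin of the tipper belongs, with the same x direction; axes as the rack. The guides end 155 mm above it
- spice_jar: Bystander: loose jar, radius 22 mm, 85 mm high, origin under its centre
- food_can: Bystander: loose can, radius 36 mm, 100 mm high, origin under its centre
- mug: Bystander: loose mug, radius 40 mm, 90 mm high, origin under its centre

How it is judged:
On the way, in this order (a step that is already met when the one before it is completed fails the run):
1. the tipper is lifted at least 130 mm off the low rack with the bottle within 0.25 rad of upright (z of tipper in the frame of low_rack_seat above 0.13 m and angle between mouth's own z axis and vertical below 0.25 rad), for 0.2 s.
2. held over the raised rack, within 40 mm sideways and at least 150 mm above its board, with the bottle within 0.12 rad of upright for 4 s (horizontal distance between tipper and high_rack_seat below 0.04 m and z of tipper in the frame of high_rack_seat above 0.15 m and angle between mouth's own z axis and vertical below 0.12 rad), for 4 s.
At the end, for the whole second after the job is handed in: The tipper lies flat on the raised rack's board (origin within 15 mm sideways and 6 mm in height of the seat, flat within 0.05 rad), bottle end at the guides, the bottle between the guides within 0.22 rad of upright, at rest and released (horizontal distance between tipper and high_rack_seat below 0.015 m and z of tipper in the frame of high_rack_seat between -0.006 and 0.006 m and angle between the z axis of tipper and the z axis of high_rack_seat, either way round below 0.05 rad and x of mouth in the frame of high_rack_seat above 0.05 m and angle between mouth's own z axis and vertical below 0.22 rad and linear speed of tipper below 0.03 m/s and contact force between the fingers and tipper below 0.5 N); the robot touches nothing.
It fails at once if the bottle leans more than 0.35 rad from upright (it would spill) (angle between mouth's own z axis and vertical above 0.35 rad).
It fails at once if the gripper or arm touches the bottle (contact force between any of the fingers, the arm and bottle above 1 N).
It fails at once if the tipper is dropped or thrown (faster than 0.6 m/s) (linear speed of tipper above 0.6 m/s).
It fails at once if the jar, can or mug is moved by more than 30 mm (distance of any of spice_jar, food_can, mug from where it was at the start of the episode above 0.03 m).
It also fails if it takes over 72 s, if anything falls off the work surface, if the arm or the gripper's body presses on something with over 40 N, if the wrist force passes 120 N, or if a joint passes its speed limit or range.

### The arm

A 6-joint arm with a two-finger parallel gripper is mounted at the origin on the work surface. World frame = base frame: x ahead of the robot, y to its left, z up, the work surface at z = 0. Lengths are in m, angles in rad, forces in N, time in s.
With the tool pointing down it reaches from about 0.225 to 0.875 m from the base axis. Payload 3.4 kg.
Tool frame: the origin (TCP) lies between the finger pads, 19 mm behind the fingertips; this is the grasp point; z points along the fingers, y is the line along which they close (so a half turn about z gives the same grasp; the last joint's range is limited). The gripper opens to 85 mm and grips with 20 to 120 N. Pads are 22 mm wide; open, the fingers measure 114 mm over their backs; the gripper's body (76 mm by 85 mm) begins 54 mm behind the grasp point. The pads swing forward as they close: fully open they stand 13 mm farther back than shut.
Start: joints at [1.108, 0.276, 1.505, -0, 1.361, -0.121], TCP at [0.193, 0.542, 0.25] pointing down, gripper open.
Joint ranges: [-2.89, 2.89], [-0.75, 2.08], [0.22, 2.7], [-1.18, 4.32], [0.11, 2.71], [-2.7, 2.7]. Speed limits (rad/s): [2.57, 2.57, 3.14, 3.14, 3.14, 3.14].

### API

Orientations are given as a unit quaternion [w, x, y, z].
In Python, from rig import manip gives the robot as it stands.
- The arm moves only by the shell command python3 -m pendant 'ROWS' [FORCE]. ROWS is JSON, a list of rows, each an object of numbers: "jaw": the opening, from -1 (shut) to 1 (fully open); "tx", "ty", "tz": the shift along the world's x, y, z in cm; "ax", "ay", "az": the turn, a rotation vector about the world's x, y, z in degrees. In form: [{"jaw": .., "tx": .., "ty": .., "tz": .., "ax": .., "ay": .., "az": ..}, ...]. A call has 1 to 10 rows; each row is the pose to reach, as a shift and turn from the pose commanded when the call began; what a row does not reach only later rows make up. A row lasts 1/8 s, in which the tool goes at most 62.5 mm and 10.7 degrees, less where a joint would pass 70% of its speed; a pose out of reach is approached as far as the arm can. A call with a gripper value outside its range is refused whole. The fingers move at their own pace and stop on an object; FORCE is the grip in N (left out, the last holds). Time passes only in rows, so rows that repeat a pose let the fingers close. It gives the time, the measured TCP pose, the force, the opening and the grip force at its end, in the units of the state.
- manip.get_state(): the state, without advancing time (a new reading comes with each control period).
- manip.get_image(name): name is "scene" or "top" or "wrist"; returns a dict with "pixels" (420x560x3 uint8, blue, green, red), "depth" (420x560 float32, m along the optical axis (not along the pixel's ray), 0 where there is no reading), "fx", "fy", "cx", "cy" (pixels), "pose" (4x4, takes a point from camera to world coordinates). Camera axes: x right, y down, z forward; pixel columns grow to the right and rows downward; lengths in m; the calibration is good to about 2 mm. A picture is of the moment at which its call begins.
- manip.sign_off(): hands the job in; it is judged then, once.
The state is a dict: "clock": time; "qpos": joint angles; "qd": joint speeds; "effort": joint torques, N m; "position": TCP position; "ee_rot": TCP orientation; "contact_force": force on the tool from outside, world axes, zero at the start; "moment": the same for the moment, N m; "width": finger opening in m; "gripper_force": force on a finger pad.
Only numpy, scipy, OpenCV 4.12 (cv2) and the standard library are available. Lean on these libraries where they do the work, as an engineer would, in place of code of your own. Each camera call takes 0.05 s, during which the arm holds its last target. There are 200 camera calls.

## Working session

There is one attempt and no reset: what is moved stays moved. The work goes in short steps, Python scripts to look and compute and a shell command to move; the robot and the scene stay as the last step left them, time stands still between calls to the robot, and variables do not carry over. Pictures are saved under pics/ and viewed, at most 10 in all, crops included, and the job is handed in when it is done.

```bash
ls; mkdir -p pics; python3 - <<'E'
from rig import manip
import cv2,numpy as np
s=manip.get_state();print(s)
for n in("scene","top"):
    d=manip.get_image(n);cv2.imwrite(f"pics/{n}0.png",d["pixels"]);np.savez(f"{n}0.npz",**d)
    print(n,d["fx"],d["fy"],d["cx"],d["cy"],np.round(d["pose"],3).tolist())
E
```

```text
pics
{'clock': 0.0, 'qpos': array([ 1.10800049e+00,  2.76612286e-01,  1.50613466e+00,  4.30719988e-06,
        1.36067978e+00, -1.21024531e-01]), 'qd': array([-5.87873833e-05, -4.09151488e-04,  1.91438806e-03,  4.28060720e-04,
       -2.06928903e-03,  2.27745341e-03]), 'effort': array([ 1.72593045e-03, -4.16766572e+01, -2.45815498e+01, -3.27581229e-04,
        1.07524145e-02, -4.05005403e-05]), 'position': array([0.19251323, 0.54129899, 0.2491292 ]), 'ee_rot': array([-2.65922818e-04,  1.70055543e-01,  9.85434052e-01, -8.77633980e-04]), 'contact_force': array([ 0.24508979, -0.01610585, -0.23524907]), 'moment': array([ 0.04843613, -0.00583261,  0.01979762]), 'gripper_force': 0.0, 'width': 0.08521973704261011}
scene 509.1406932142244 509.1406932142244 283.3974967455248 212.23757578387497 [[0.726, 0.448, -0.522, 1.323], [0.688, -0.494, 0.532, -0.667], [-0.02, -0.746, -0.666, 1.146], [0.0, 0.0, 0.0, 1.0]]
top 512.576554869474 512.576554869474 275.7703026748679 206.87615436852005 [[0.009, -0.988, 0.152, 0.388], [-1.0, -0.009, 0.001, 0.107], [0.0, -0.152, -0.988, 1.641], [0.0, 0.0, 0.0, 1.0]]
```

View pics/scene0.png

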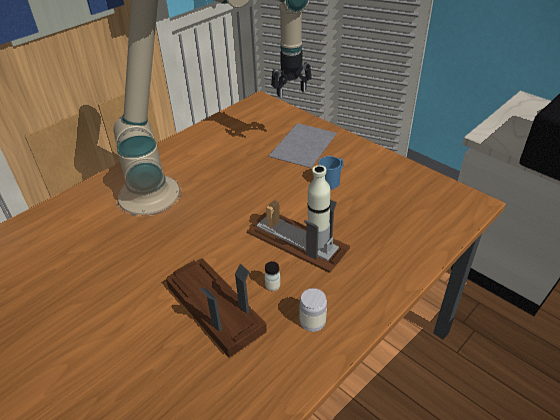

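View pics/top0.png

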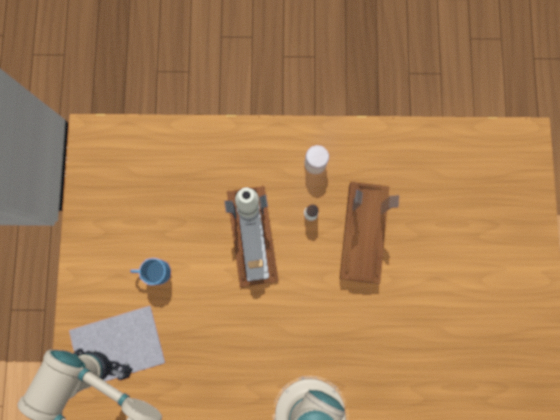

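The scene view shows the tipper in the low rack, with the bottle mouth at about (319,170) and the grip at (272,210). The empty raised rack is at (215,305). In the top view, the grip is at (256,265) and the bottle mouth at (246,195). The raised rack is centred at about (366,232) with its guides at the top end. The jar is at (311,213), the can at (317,160) and the mug at (154,271).

```bash
cat > h.py <<'E'
import numpy as np,cv2
def cloud(d):
    v,u=np.mgrid[0:420,0:560]; z=d["depth"]
    p=np.stack([(u-d["cx"])/d["fx"]*z,(v-d["cy"])/d["fy"]*z,z],-1)
    return p@d["pose"][:3,:3].T+d["pose"][:3,3]
def ray(d,u,v):
    r=d["pose"][:3,:3]@np.array([(u-d["cx"])/d["fx"],(v-d["cy"])/d["fy"],1.]); return d["pose"][:3,3],r
def onz(d,u,v,z):
    o,r=ray(d,u,v); return o+r*(z-o[2])/r[2]
E
python3 - <<'E'
from h import *
d=dict(np.load("top0.npz"));P=cloud(d);hsv=cv2.cvtColor(d["pixels"],cv2.COLOR_BGR2HSV)
for p in[(450,250),(366,250),(366,215),(236,270),(254,240),(256,265),(246,196),(247,204),(358,195),(390,203),(229,207),(263,201)]:
    print(p,hsv[p[1],p[0]],P[p[1],p[0]].round(4))
big=cv2.resize(d["pixels"][170:300,210:410],None,fx=4,fy=4,interpolation=cv2.INTER_CUBIC);cv2.imwrite("pics/crop.png",big)
z=P[...,2];print("table noise",z[330:350,420:500].std(),z[330:350,420:500].mean())
for nm,roi,z0,z1 in[("high",(335,400,175,290),.034,.060),("low",(215,290,180,295),.006,.035)]:
    m=np.zeros(z.shape,bool);a,b,c,e=roi;m[c:e,a:b]=(z[c:e,a:b]>z0)&(z[c:e,a:b]<z1)
    q=P[m][:,:2].astype(np.float32);print(nm,m.sum(),cv2.minAreaRect(q*1000),np.median(P[m][:,2]))
E
```

```text
(450, 250) [ 16 141 203] [ 0.5044 -0.4476  0.0048]
(366, 250) [ 13 145 146] [ 0.4991 -0.1726  0.0465]
(366, 215) [ 12 137 149] [ 0.608  -0.1734  0.0527]
(236, 270) [ 15 144 193] [ 0.4353  0.2336 -0.0012]
(254, 240) [ 99  12 144] [0.5292 0.1768 0.0237]
(256, 265) [ 17  97 152] [0.4472 0.1658 0.1142]
(246, 196) [90  8 61] [0.6182 0.1866 0.321 ]
(247, 204) [ 35  19 151] [0.6035 0.186  0.2804]
(358, 195) [ 14  28 100] [ 0.6469 -0.1274  0.1894]
(390, 203) [  9  67 122] [ 0.627  -0.2223  0.1736]
(229, 207) [105  17  90] [0.6135 0.2455 0.1584]
(263, 201) [103  27  86] [0.6326 0.1464 0.1554]
table noise 0.07101193075405692 0.004515756672758379
high 3679 ((558.7015991210938, -170.028564453125), (125.60101318359375, 310.3488464355469), 83.41114044189453) 0.04385270814419817
low 3362 ((543.3848266601562, 185.15780639648438), (365.5303039550781, 240.0765380859375), 0.4958297312259674) 0.016303318867623373
```

View pics/crop.png

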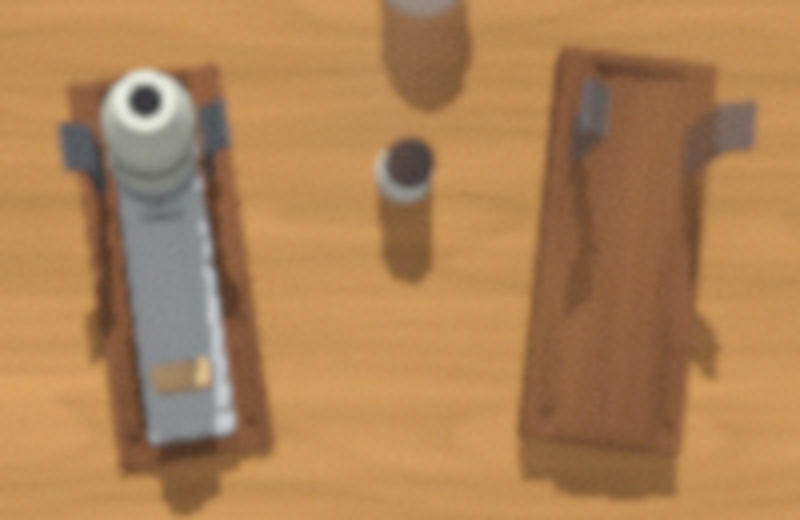

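The crop shows the low rack's board corners at about (68,88), (218,66), (272,452) and (122,474), and the grip top at about (182,375). The bottle mouth is at (146,99). The raised rack's guides are at (592,105) and (735,125), towards +x.

```bash
python3 - <<'E'
from h import *
d=dict(np.load("top0.npz"))
px=lambda c:(210+(c[0]+.5)/4-.5,170+(c[1]+.5)/4-.5)
def rect(cs,z):
    q=np.array([onz(d,*px(c),z)[:2] for c in cs]);x=(q[0]+q[1]-q[2]-q[3])/2;y=(q[0]+q[3]-q[1]-q[2])/2
    print(q.mean(0).round(4),"L",np.linalg.norm(x).round(4),"W",np.linalg.norm(y).round(4),"yaw",np.degrees(np.arctan2(x[1],x[0])).round(2),np.degrees(np.arctan2(-y[0],y[1])).round(2))
    return q.mean(0),np.arctan2(x[1],x[0])
c,a=rect([(68,88),(218,66),(272,452),(122,474)],.012)
rect([(563,48),(716,65),(680,456),(520,436)],.042)
ex=np.array([np.cos(a),np.sin(a)]);ey=np.array([-ex[1],ex[0]])
g=onz(d,*px((182,375)),.108)[:2];print("grip",g.round(4),"exp",(c-.09*ex).round(4),"dxy",(g-c)@ex,(g-c)@ey)
m=onz(d,*px((146,99)),.319)[:2];h=c+.08*ex;print("mouth",m,"rel hinge",(m-h)@ex,(m-h)@ey)
for n,p in(("jar",(409,160)),):print(n,onz(d,*px(p),.085))
E
```

```text
[0.5416 0.1837] L 0.3116 W 0.1206 yaw 8.83 8.88
[ 0.5566 -0.1701] L 0.3087 W 0.123 yaw -6.76 -6.28
grip [0.4522 0.1687] exp [0.4526 0.1699] dxy -0.09058623966899496 -0.0010577885472589812
mouth [0.62284374 0.18643799] rel hinge 0.0007418372613757796 -0.009765039047378863
jar [ 0.61872869 -0.00200123  0.085     ]
```

```bash
python3 -m pendant '[{"jaw":1,"tx":5,"ty":-6,"az":-10},{"jaw":1,"tx":9,"ty":-11,"az":-20},{"jaw":1,"tx":13,"ty":-16,"az":-30},{"jaw":1,"tx":17,"ty":-21,"az":-40},{"jaw":1,"tx":20,"ty":-26,"az":-50},{"jaw":1,"tx":23,"ty":-31,"az":-60},{"jaw":1,"tx":26,"ty":-36,"az":-61.6},{"jaw":1,"tx":26,"ty":-37.3,"az":-61.6},{"jaw":1,"tx":26,"ty":-37.3,"az":-61.6},{"jaw":1,"tx":26,"ty":-37.3,"az":-61.6}]' 110
python3 - <<'E'
from rig import manip
from h import *
s=manip.get_state();print(s["position"],s["ee_rot"])
d=manip.get_image("wrist");cv2.imwrite("pics/w1.png",d["pixels"]);np.savez("w1.npz",**d)
E
```

```text
[0.19254049 0.54133476 0.2492214 ] [-2.40189756e-04  1.70062975e-01  9.85432845e-01 -7.97220176e-04]invalid input at $[0]: expected keys jaw, tx, ty, tz, ax, ay, az
```

View pics/w1.png

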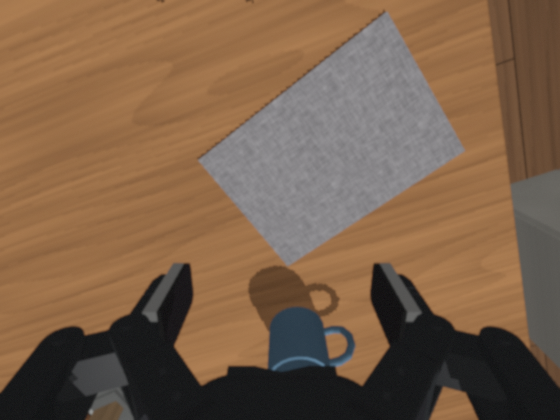

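The move was refused because every row needs all seven keys, so the wrist view still shows only the mat and the mug at (300,340). I'll resend it with full rows.

```bash
python3 -m pendant '[{"jaw":1,"tx":5,"ty":-6,"tz":0,"ax":0,"ay":0,"az":-10},{"jaw":1,"tx":9,"ty":-11,"tz":0,"ax":0,"ay":0,"az":-20},{"jaw":1,"tx":13,"ty":-16,"tz":0,"ax":0,"ay":0,"az":-30},{"jaw":1,"tx":17,"ty":-21,"tz":0,"ax":0,"ay":0,"az":-40},{"jaw":1,"tx":20,"ty":-26,"tz":0,"ax":0,"ay":0,"az":-50},{"jaw":1,"tx":23,"ty":-31,"tz":0,"ax":0,"ay":0,"az":-60},{"jaw":1,"tx":26,"ty":-36,"tz":0,"ax":0,"ay":0,"az":-61.6},{"jaw":1,"tx":26,"ty":-37.3,"tz":0,"ax":0,"ay":0,"az":-61.6},{"jaw":1,"tx":26,"ty":-37.3,"tz":0,"ax":0,"ay":0,"az":-61.6},{"jaw":1,"tx":26,"ty":-37.3,"tz":0,"ax":0,"ay":0,"az":-61.6}]' 110
python3 - <<'E'
from rig import manip
from h import *
s=manip.get_state();print(s["position"],s["ee_rot"])
d=manip.get_image("wrist");cv2.imwrite("pics/w2.png",d["pixels"]);np.savez("w2.npz",**d)
for z,p in((.108,(.4525,.169)),):
    q=np.linalg.inv(d["pose"])@np.array([*p,z,1]);print("exp grip px",d["fx"]*q[0]/q[2]+d["cx"],d["fy"]*q[1]/q[2]+d["cy"])
E
```

```text
clock: 1.4
position: [0.4523, 0.1694, 0.2499]
ee_rot: [-0.0, 0.651, 0.759, 0.0]
contact_force: [-0.3, -0.7, -0.5]
width: 0.0854
gripper_force: 0.0
[0.45233793 0.16942896 0.24989364] [-3.97738675e-04  6.50571644e-01  7.59444772e-01  1.23758259e-04]
exp grip px 283.2888987634578 192.771035609946
```

View pics/w2.png

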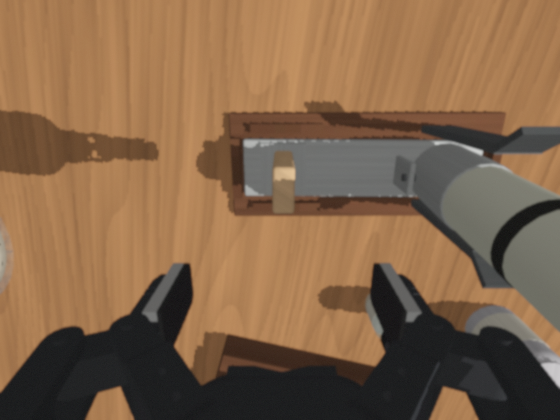

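The wrist view shows the grip's top face centred at about (284,190), against a prediction of (283,193). The rack edges run parallel to the image rows, so both position and yaw are right. I'll descend and close.

```bash
python3 -m pendant '[{"jaw":1,"tx":0,"ty":0,"tz":-5,"ax":0,"ay":0,"az":0},{"jaw":1,"tx":0,"ty":0,"tz":-10,"ax":0,"ay":0,"az":0},{"jaw":1,"tx":0,"ty":0,"tz":-14,"ax":0,"ay":0,"az":0},{"jaw":1,"tx":0,"ty":0,"tz":-16.8,"ax":0,"ay":0,"az":0},{"jaw":1,"tx":0,"ty":0,"tz":-16.8,"ax":0,"ay":0,"az":0},{"jaw":-1,"tx":0,"ty":0,"tz":-16.8,"ax":0,"ay":0,"az":0},{"jaw":-1,"tx":0,"ty":0,"tz":-16.8,"ax":0,"ay":0,"az":0},{"jaw":-1,"tx":0,"ty":0,"tz":-16.8,"ax":0,"ay":0,"az":0},{"jaw":-1,"tx":0,"ty":0,"tz":-16.8,"ax":0,"ay":0,"az":0},{"jaw":-1,"tx":0,"ty":0,"tz":-16.8,"ax":0,"ay":0,"az":0}]' 110
cat > m.py <<'E'
# measure bottle lean: mouth (dark) in top & scene images vs hinge derived from TCP
from rig import manip
from h import *
from scipy.spatial.transform import Rotation as R
import json,sys,os
def meas(s,d):
    Rt=R.from_quat(np.roll(s["ee_rot"],-1)).as_matrix()
    ey_=Rt[:,1]; ex=ey_ if ey_[0]>0 else -ey_; up=-Rt[:,2]; y=np.cross(up,ex)
    hin=s["position"]+.170*ex-.025*up
    lv=np.array([-ex[1],ex[0],0]);lv/=np.linalg.norm(lv)   # horizontal lateral (+y side)
    n=np.cross(lv,[0,0,1])
    roll=np.arctan2(-y[2],up[2])   # + = up leans to -y side, same sign as lean
    return ex,hin,lv,n,np.arctan2(-(up@lv),up[2])
def mouthpx(d,m3,r=38):
    q=np.linalg.inv(d["pose"])@np.append(m3,1);u=d["fx"]*q[0]/q[2]+d["cx"];v=d["fy"]*q[1]/q[2]+d["cy"]
    u0,v0=max(int(u-r),0),max(int(v-r),0);im=d["pixels"][v0:v0+2*r,u0:u0+2*r].astype(int)
    return u,v,u0,v0,im
E
python3 - <<'E'
from m import *
s=manip.get_state();print(s["moment"],s["contact_force"])
for n in("top","scene"):
    d=manip.get_image(n);ex,hin,lv,nn,roll=meas(s,d)
    u,v,u0,v0,im=mouthpx(d,hin+[0,0,.262]);print(n,u,v,hin,roll)
    np.savez(n+"3.npz",**d)
    cv2.imwrite(f"pics/{n}3.png",cv2.resize(im.astype(np.uint8),None,fx=8,fy=8,interpolation=cv2.INTER_NEAREST))
a=cv2.imread("pics/top3.png");b=cv2.imread("pics/scene3.png");c=np.hstack([a,b]);c=cv2.resize(c,(800,400));cv2.imwrite("pics/both3.png",c)
E
```

```text
clock: 2.7
position: [0.4536, 0.1689, 0.0831]
ee_rot: [0.001, 0.651, 0.759, 0.001]
contact_force: [-0.3, 0.5, 5.7]
width: 0.0186
gripper_force: 107.9
[-0.06125641  0.13165504 -0.15631988] [-0.34451224  0.52035799  5.67978938]
top 242.86684701929823 194.69900823687976 [0.62164146 0.19485202 0.05850455] 0.0003188313858291223
scene 320.3639321543508 166.40513840903225 [0.62164146 0.19485202 0.05850455] 0.0003188313858291223
```

View pics/both3.png

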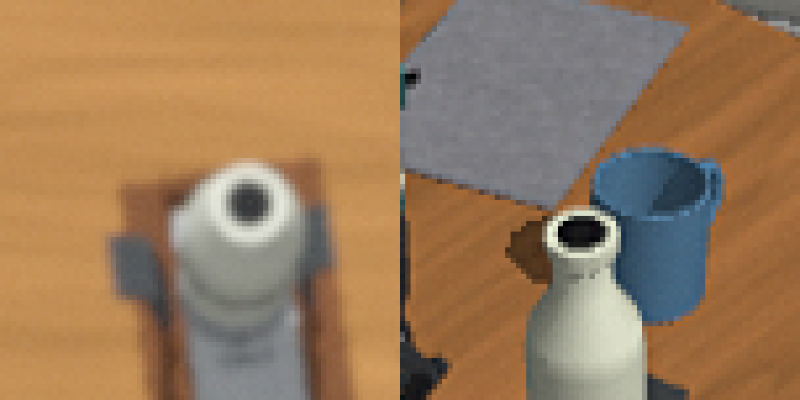

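The mouth hole shows clearly in both crops, a dark spot at (248,203) in the top one and at (583,232) in the scene one. The grip reads 108 N at a width of 18.6 mm. Next I'll write the lean estimator and a roll planner.

```bash
cat > m.py <<'E'
from rig import manip
from h import *
from scipy.spatial.transform import Rotation as R
from scipy.optimize import lsq_linear
import json,os
def frame(s):
    Rt=R.from_quat(np.roll(s["ee_rot"],-1)).as_matrix();ex=Rt[:,1]*np.sign(Rt[0,1]);up=-Rt[:,2]
    lv=np.array([-ex[1],ex[0],0]);lv/=np.linalg.norm(lv)
    return ex,up,lv,s["position"]+.170*ex-.025*up,np.arctan2(-(up@lv),up[2])
def mouth(d,m3,r=45):
    q=np.linalg.inv(d["pose"])@np.append(m3,1);u=d["fx"]*q[0]/q[2]+d["cx"];v=d["fy"]*q[1]/q[2]+d["cy"]
    hsv=cv2.cvtColor(d["pixels"],cv2.COLOR_BGR2HSV);V=hsv[...,2];S=hsv[...,1]
    n,lab,st,ce=cv2.connectedComponentsWithStats((V<115).astype(np.uint8));best=None
    for i in range(1,n):
        if not 6<st[i,4]<90 or np.hypot(*(ce[i]-[u,v]))>r: continue
        m=(lab==i).astype(np.uint8);k=np.ones((3,3),np.uint8);m2=cv2.dilate(m,k,iterations=3);ring=(m2>0)&(cv2.dilate(m,k,iterations=1)==0)
        if (V[ring]>140).mean()<.7 or (S[ring]<70).mean()<.8: continue
        w=np.clip(150.-V,0,None)*cv2.dilate(m,k); vv,uu=np.nonzero(w);c=np.array([(uu*w[vv,uu]).sum(),(vv*w[vv,uu]).sum()])/w.sum()
        e=np.hypot(*(c-[u,v]))
        if best is None or e<best[0]: best=(e,c)
    return None if best is None else best[1]
def lean(s,d):
    ex,up,lv,h,roll=frame(s);th=0.
    c=mouth(d,h+[0,0,.262])
    if c is None: return None
    for _ in range(4):
        p=onz(d,*c,h[2]+.262*np.cos(th)); th=np.arcsin(np.clip(-(p-h)@lv/.262,-1,1))
    return th
I,G,K,C,ML=.0072,.44,.38,.03,.0448;LAG=.05;DT=1/400
A=np.array([[0,1,0],[(G-K)/I,-C/I,K/I],[0,0,0]])
def sim(x,phi,lat,ph,seq,lats,tail=0):
    """x=[th,w,b]; ph=dict lagged roll p,v; seq roll at row ends; lats lateral m at row ends; returns x list"""
    x=x.copy();p,v=ph;y,vy=0.,lat;out=[];y0=0.;seq=list(seq)
    n=int(.125/DT);k=1/LAG*2
    for j,(a,l) in enumerate(zip(seq,lats)):
        for i in range(n):
            f=(i+1)/n;t=phi+(a-phi)*f;ty=y0+(l-y0)*f
            ac=k*k*(t-p)-2*k*v; ay=k*k*(ty-y)-2*k*vy
            v+=ac*DT;p+=v*DT;vy+=ay*DT;y+=vy*DT
            al=(A[1]@x)+K/I*p+C/I*v+ML/I*(ay+.025*ac)
            x[1]+=al*DT;x[0]+=x[1]*DT
        phi=a;y0=l;out.append((x.copy(),(p,v),vy))
    return out
def hold(x,P,phi,t,ph,vy):
    # advance at constant command, with lag
    n=max(int(round(t/DT)),0);k=2/LAG;p,v=ph
    for i in range(n):
        ac=k*k*(phi-p)-2*k*v;v+=ac*DT;p+=v*DT;ay=-2*k*vy;vy+=ay*DT
        al=A[1]@x+K/I*p+C/I*v+ML/I*(ay+.025*ac);x=x.copy();x[1]+=al*DT;x[0]+=x[1]*DT
    F=np.eye(3)+A*t+A@A*t*t/2+A@A@A*t**3/6
    return x,F@P@F.T+np.diag([1e-6,4e-3,1e-5])*t,(p,v),vy
E
cat > step.py <<'E'
# usage: step.py reset|go  ROWS_NEXT  lat_cm_per_row(list json)  : measure, filter, plan next rows' roll
from m import *
import sys
mode=sys.argv[1];N=int(sys.argv[2]);lats=np.array(json.loads(sys.argv[3]) if len(sys.argv)>3 else [0]*N,float)/100
H=8; latx=np.concatenate([lats,np.full(max(H-N,0),lats[-1])])
f="st.json";s=manip.get_state();t0=s["clock"];ex,up,lv,h,roll=frame(s)
if mode=="reset": x=np.zeros(3);P=np.diag([.04,.04,4e-4]);phi=roll;ph=(roll,0.);vy=0.
else:
    q=json.load(open(f));x=np.array(q["x"]);P=np.array(q["P"]);o=sim(x,q["phi"],q["vy"],q["ph"],q["seq"],q["lats"])
    n=len(q["seq"]);x,ph,vy=o[-1];phi=q["seq"][-1];T=t0-q["t"];F=np.eye(3)
    M=np.eye(3)+A*.125+A@A*.125**2/2
    for _ in range(n):P=M@P@M.T+np.diag([2e-6,1e-3,2e-6])
    if T-n*.125>.01:print("clock mismatch",T,n);
Hm=np.array([[1.,0,0]]);zs=[]
for i in range(2):
    s=manip.get_state();t=s["clock"];d=manip.get_image("top");z=lean(s,d);t1=manip.get_state()["clock"]
    if z is not None and (abs(z-x[0])<.12 or mode=="reset"):
        S=P[0,0]+.003**2;Kg=P[:,0]/S;x=x+Kg*(z-x[0]);P=P-np.outer(Kg,P[0])
    zs.append(None if z is None else round(float(z),4))
    x,P,ph,vy=hold(x,P,phi,t1-t,ph,vy)
    if mode=="reset":x[1]=0 if i==0 else x[1]
s=manip.get_state();ex,up,lv,h,roll=frame(s);yaw=np.arctan2(ex[1],ex[0])
print("t %.2f z %s th %.4f w %.3f b %.4f | roll meas %.4f cmd %.4f yaw %.2f pos %s"%(s["clock"],zs,*x,roll,phi,np.degrees(yaw),s["position"].round(4)))
base=np.array([[*o[0][:2]] for o in sim(x,phi,vy,ph,[phi]*H,latx)]);J=[]
for j in range(H):
    sq=np.full(H,phi);sq[j]+=.01
    if j<H-1: pass
    J.append((np.array([[*o[0][:2]] for o in sim(x,phi,vy,ph,sq,latx)])-base)/.01)
J=np.array(J).transpose(1,2,0) # H,2,H
w=np.array([1.]*(H-2)+[3.,3.]);eye=np.eye(H);D=eye-np.eye(H,k=-1)
rows=[w[:,None]*J[:,0],.25*w[:,None]*J[:,1],.15*eye,.25*D]
rhs=[-w*base[:,0],-.25*w*base[:,1],np.full(H,-.15*(x[2]+phi)),np.zeros(H)]
u=lsq_linear(np.vstack(rows),np.concatenate(rhs),bounds=(-.3-phi,.3-phi)).x[:N]
deg=np.degrees(u);c,sn=np.cos(yaw),np.sin(yaw);
ax=np.round(deg*c,1);ay=np.round(deg*sn,1);u=np.radians(ax/c)
pr=sim(x,phi,vy,ph,phi+u,lats)
print("ax",ax.tolist(),"ay",ay.tolist(),"pred th",[round(float(o[0][0]),3) for o in pr],"w %.2f"%pr[-1][0][1])
json.dump(dict(x=x.tolist(),P=P.tolist(),phi=phi,ph=list(map(float,ph)),vy=float(vy),seq=(phi+u).tolist(),lats=lats.tolist(),t=s["clock"]),open(f,"w"))
E
python3 step.py reset 4; python3 -c "
from m import *
for n in('top','scene'):
  d=dict(np.load(n+'3.npz'));print(n,mouth(d,np.array([.6216,.1948,.3205])))"
```

```text
t 2.90 z [0.0801, 0.0797] th 0.0799 w 0.016 b -0.0003 | roll meas 0.0004 cmd 0.0004 yaw 8.77 pos [0.4536 0.1689 0.0831]
ax [-3.9, -0.6, -0.1, -0.2] ay [-0.6, -0.1, -0.0, -0.0] pred th [0.069, 0.041, 0.023, 0.013] w -0.07
top [250.86740147 194.16432866]
scene None
```

```bash
python3 -m pendant '[{"jaw":-1,"tx":0,"ty":0,"tz":0.5,"ax":0,"ay":0,"az":0},{"jaw":-1,"tx":0,"ty":0,"tz":1.5,"ax":0,"ay":0,"az":0},{"jaw":-1,"tx":0,"ty":0,"tz":2.5,"ax":0,"ay":0,"az":0},{"jaw":-1,"tx":0,"ty":0,"tz":2.5,"ax":0,"ay":0,"az":0}]' 115
python3 step.py reset 4
```

```text
clock: 3.4
position: [0.453, 0.1688, 0.1078]
ee_rot: [0.0, 0.651, 0.759, 0.0]
contact_force: [0.5, -0.5, -6.1]
width: 0.0188
gripper_force: 113.4
t 3.50 z [0.0955, 0.0969] th 0.0981 w 0.042 b 0.0001 | roll meas -0.0000 cmd 0.0000 yaw 8.82 pos [0.4524 0.1687 0.107 ]
ax [-5.0, -0.8, -0.1, -0.2] ay [-0.8, -0.1, -0.0, -0.0] pred th [0.086, 0.051, 0.029, 0.015] w -0.08
```

```bash
python3 -m pendant '[{"jaw":-1,"tx":0,"ty":0,"tz":0,"ax":-5.0,"ay":-0.8,"az":0},{"jaw":-1,"tx":0,"ty":0,"tz":0,"ax":-0.8,"ay":-0.1,"az":0},{"jaw":-1,"tx":0,"ty":0,"tz":0,"ax":-0.1,"ay":0,"az":0},{"jaw":-1,"tx":0,"ty":0,"tz":0,"ax":-0.2,"ay":0,"az":0}]'
python3 step.py go 4
```

```text
clock: 4.0
position: [0.4526, 0.1681, 0.1068]
ee_rot: [0.001, 0.651, 0.759, -0.002]
contact_force: [-0.6, 0.0, -5.6]
width: 0.0186
gripper_force: 113.6
t 4.10 z [-0.133, -0.1305] th 0.0083 w -0.062 b 0.0001 | roll meas -0.0043 cmd -0.0035 yaw 8.78 pos [0.4525 0.1684 0.1068]
ax [0.4, 0.2, 0.2, 0.2] ay [0.1, 0.0, 0.0, 0.0] pred th [0.003, 0.002, 0.001, 0.001] w 0.00
```

```bash
python3 - <<'E'
t=open("step.py").read()
t=t.replace("ay=np.round(deg*sn,1);","ay=np.round(deg*sn,1)\nif len(sys.argv)>4:deg=np.array(json.loads(sys.argv[4]),float);ax=deg*c;ay=deg*sn\n").replace("np.diag([.04,.04,4e-4])","np.diag([.04,1e-4,2.5e-3])").replace("abs(z-x[0])<.12","abs(z-x[0])<.25")
open("step.py","w").write(t)
E
python3 step.py reset 2 '[0,0]' '[3,0]'
python3 -m pendant '[{"jaw":-1,"tx":0,"ty":0,"tz":0,"ax":3.0,"ay":0.5,"az":0},{"jaw":-1,"tx":0,"ty":0,"tz":0,"ax":0,"ay":0,"az":0}]'
python3 step.py go 3
```

```text
t 4.20 z [-0.1263, -0.1219] th -0.1196 w 0.087 b 0.0327 | roll meas -0.0038 cmd -0.0043 yaw 8.81 pos [0.4526 0.1687 0.1069]
ax [2.9646254468058233, 0.0] ay [0.45934296571447913, 0.0] pred th [-0.095, -0.051] w 0.32
clock: 4.45
position: [0.453, 0.1676, 0.107]
ee_rot: [0.002, 0.652, 0.758, -0.002]
contact_force: [0.4, -1.0, -7.1]
width: 0.0186
gripper_force: 113.5
t 4.55 z [-0.0318, -0.0118] th 0.0098 w 0.434 b 0.0411 | roll meas -0.0035 cmd -0.0043 yaw 8.88 pos [0.4528 0.1693 0.1071]
ax [-7.0, -2.6, -1.9] ay [-1.1, -0.4, -0.3] pred th [0.037, 0.021, 0.012] w -0.05
```

```bash
cat > ov.py <<'E'
import json,sys,numpy as np
q=json.load(open("st.json"));a=np.radians(json.loads(sys.argv[1]))
q["seq"]=(q["phi"]+a).tolist();q["lats"]=[0.]*len(a)
if len(sys.argv)>2:
    q["x"][2]=float(sys.argv[2]);P=np.array(q["P"]);P[2]=P[:,2]=0;P[2,2]=4e-4;q["P"]=P.tolist()
json.dump(q,open("st.json","w"))
E
python3 ov.py '[-4,-1]' 0.0
python3 -m pendant '[{"jaw":-1,"tx":0,"ty":0,"tz":0,"ax":-4.0,"ay":-0.6,"az":0},{"jaw":-1,"tx":0,"ty":0,"tz":0,"ax":-1,"ay":-0.2,"az":0}]'
python3 step.py go 3
```

```text
clock: 4.8
position: [0.4525, 0.1706, 0.1069]
ee_rot: [0.007, 0.649, 0.761, -0.006]
contact_force: [0.1, 0.1, -6.3]
width: 0.0188
gripper_force: 113.6
t 4.90 z [-0.042, -0.0678] th -0.0993 w -0.659 b -0.0403 | roll meas -0.0205 cmd -0.0217 yaw 8.81 pos [0.4527 0.1687 0.107 ]
ax [15.0, 5.0, 3.3] ay [2.3, 0.8, 0.5] pred th [-0.128, -0.075, -0.042] w 0.19
```

```bash
cat > g.py <<'E'
from m import *
s=manip.get_state();d=manip.get_image("top");z=lean(s,d);ex,up,lv,h,roll=frame(s)
print("t %.3f z %s roll %.4f lat %.4f"%(s["clock"],None if z is None else round(float(z),4),roll,h@lv))
E
R0='"jaw":-1,"tx":0,"ty":0,"tz":0'
python3 g.py;python3 g.py;python3 g.py
python3 -m pendant '[{"jaw":-1,"tx":0,"ty":0,"tz":0,"ax":3.2,"ay":0.5,"az":0}]' >/dev/null
python3 g.py;python3 g.py
python3 -m pendant '[{"jaw":-1,"tx":0,"ty":0,"tz":0,"ax":-2,"ay":-0.3,"az":0}]' >/dev/null
python3 g.py;python3 g.py;python3 g.py;python3 g.py;python3 g.py;python3 g.py;python3 g.py
```

```text
t 4.900 z -0.0902 roll -0.0205 lat 0.0969
t 4.950 z -0.108 roll -0.0213 lat 0.0970
t 5.000 z -0.1254 roll -0.0215 lat 0.0970
t 5.175 z -0.072 roll 0.0361 lat 0.0981
t 5.225 z -0.0548 roll 0.0369 lat 0.0976
t 5.400 z 0.0082 roll -0.0019 lat 0.0976
t 5.450 z 0.0261 roll -0.0022 lat 0.0979
t 5.500 z 0.0394 roll -0.0008 lat 0.0975
t 5.550 z 0.0474 roll -0.0002 lat 0.0974
t 5.600 z 0.0546 roll 0.0000 lat 0.0974
t 5.650 z 0.061 roll 0.0000 lat 0.0974
t 5.700 z 0.0673 roll 0.0001 lat 0.0974
```

```bash
python3 g.py
python3 -m pendant '[{"jaw":-1,"tx":0,"ty":0,"tz":0,"ax":-2,"ay":-0.3,"az":0}]' >/dev/null
for i in 1 2 3 4 5 6 7 8;do python3 g.py;done
python3 -m pendant '[{"jaw":-1,"tx":0,"ty":0,"tz":0,"ax":4,"ay":0.6,"az":0}]' >/dev/null
for i in 1 2 3 4 5 6 7 ;do python3 g.py;done
```

```text
t 5.750 z 0.0748 roll 0.0001 lat 0.0974
t 5.925 z 0.0651 roll -0.0359 lat 0.0966
t 5.975 z 0.0551 roll -0.0364 lat 0.0970
t 6.025 z 0.0427 roll -0.0352 lat 0.0965
t 6.075 z 0.0259 roll -0.0348 lat 0.0965
t 6.125 z 0.0087 roll -0.0348 lat 0.0965
t 6.175 z -0.0095 roll -0.0349 lat 0.0965
t 6.225 z -0.0276 roll -0.0349 lat 0.0965
t 6.275 z -0.0475 roll -0.0350 lat 0.0965
t 6.450 z -0.0842 roll 0.0367 lat 0.0980
t 6.500 z -0.0823 roll 0.0376 lat 0.0974
t 6.550 z -0.0739 roll 0.0351 lat 0.0982
t 6.600 z -0.0593 roll 0.0344 lat 0.0983
t 6.650 z -0.0424 roll 0.0343 lat 0.0983
t 6.700 z -0.0253 roll 0.0344 lat 0.0983
t 6.750 z -0.0087 roll 0.0346 lat 0.0983
```

```bash
cat > fit.py <<'E'
import numpy as np
from scipy.optimize import least_squares
D=np.array([l.split() for l in """5.4 .0082
5.45 .0261
5.5 .0394
5.55 .0474
5.6 .0546
5.65 .061
5.7 .0673
5.75 .0748
5.925 .0651
5.975 .0551
6.025 .0427
6.075 .0259
6.125 .0087
6.175 -.0095
6.225 -.0276
6.275 -.0475
6.45 -.0842
6.5 -.0823
6.55 -.0739
6.6 -.0593
6.65 -.0424
6.7 -.0253
6.75 -.0087""".split("\n")],float)
tc=[5.275,5.4,5.8,5.925,6.325,6.45,7];pc=[.037,0,0,-.035,-.035,.0346,.0346]
dt=.0025;T=np.arange(5.275,6.76,dt);cmd=np.interp(T,tc,pc)
def run(p,full=False):
    th,w,a,k,c,b,lag,hf=p;q=2/abs(lag);ph,v=.037,0.;o=[]
    for i,t in enumerate(T):
        o.append(th) ;ac=q*q*(cmd[i]-ph)-2*q*v;v+=ac*dt;ph+=v*dt
        w+=(a*th+k*(ph+b)-c*(w-v)+hf*ac)*dt;th+=w*dt
    return np.interp(D[:,0],T,o)
for fix in(0,1):
    pri=np.array([-.03,.35,8.3,52.8,4.17,0,.05,.155]);sg=np.array([.1,.5,4,30,3,.03,.03,.2]) if fix==0 else np.array([.1,.5,3,1,1,.03,.05,.3])
    r=least_squares(lambda p:np.concatenate([(run(p)-D[:,1])/.002,(p-pri)/sg]),pri,diff_step=1e-4)
    print(r.x.round(4),"rms",np.sqrt(np.mean((run(r.x)-D[:,1])**2)).round(5))
E
python3 fit.py
```

```text
[-6.69000e-02  8.76900e-01  2.68460e+00  7.44078e+01  5.92490e+00
  1.00000e-03  6.10000e-03  1.00800e-01] rms 0.00138
[-1.7500e-02  3.4990e-01  8.2998e+00  5.2800e+01  4.1718e+00 -1.0000e-03
  6.0000e-03  1.5520e-01] rms 0.01518fit.py:31: RuntimeWarning: overflow encountered in scalar subtract
  o.append(th) ;ac=q*q*(cmd[i]-ph)-2*q*v;v+=ac*dt;ph+=v*dt
fit.py:31: RuntimeWarning: invalid value encountered in scalar add
  o.append(th) ;ac=q*q*(cmd[i]-ph)-2*q*v;v+=ac*dt;ph+=v*dt
fit.py:31: RuntimeWarning: overflow encountered in scalar multiply
  o.append(th) ;ac=q*q*(cmd[i]-ph)-2*q*v;v+=ac*dt;ph+=v*dt
  cost_new = 0.5 * np.dot(f_new, f_new)
```

```bash
python3 - <<'E'
t=open("m.py").read()
t=t.replace("LAG=.05","LAG=.025;KI,CI,AY,HF=74.,5.9,7.5,.1").replace("[(G-K)/I,-C/I,K/I]","[3.2,-CI,KI]").replace("K/I*p+C/I*v+ML/I*(ay+.025*ac)","KI*p+CI*v+AY*ay+HF*ac").replace("DT=1/400","DT=1/800")
open("m.py","w").write(t)
t=open("step.py").read()
t=t.replace('o=sim(x,q["phi"]','o=q["seq"] and sim(x,q["phi"]').replace('x,ph,vy=o[-1];phi=q["seq"][-1]','x,ph,vy=o[-1] if n else (x,q["ph"],q["vy"]);phi=q["seq"][-1] if n else q["phi"]')
open("step.py","w").write(t)
import json
json.dump(dict(x=[.0083,.34,.001],P=[[1e-5,0,0],[0,4e-3,0],[0,0,1e-5]],phi=.0346,ph=[.0346,0],vy=0,seq=[],lats=[],t=6.8),open("st.json","w"))
E
python3 step.py go 3
```

```text
t 6.90 z [0.0087, 0.0265] th 0.0456 w 0.395 b 0.0010 | roll meas 0.0350 cmd 0.0346 yaw 8.84 pos [0.4527 0.169  0.107 ]
ax [-5.5, -2.6, -2.2] ay [-0.9, -0.4, -0.3] pred th [0.062, 0.035, 0.02] w -0.08
```

```bash
python3 -m pendant '[{"jaw":-1,"tx":0,"ty":0,"tz":0,"ax":-5.5,"ay":-0.9,"az":0},{"jaw":-1,"tx":0,"ty":0,"tz":0,"ax":-2.6,"ay":-0.4,"az":0},{"jaw":-1,"tx":0,"ty":0,"tz":0,"ax":-2.2,"ay":-0.3,"az":0}]' >/dev/null
python3 step.py go 4
```

```text
t 7.38 z [0.0095, 0.0037] th -0.0007 w -0.092 b -0.0009 | roll meas -0.0039 cmd -0.0043 yaw 8.78 pos [0.4527 0.1686 0.107 ]
ax [0.8, 0.4, 0.3, 0.3] ay [0.1, 0.1, 0.0, 0.0] pred th [-0.006, -0.003, -0.002, -0.001] w 0.00
```

```bash
python3 -m pendant '[{"jaw":-1,"tx":0,"ty":0,"tz":1,"ax":0.8,"ay":0.1,"az":0},{"jaw":-1,"tx":0,"ty":0,"tz":3.5,"ax":0.4,"ay":0.1,"az":0},{"jaw":-1,"tx":0,"ty":0,"tz":6.5,"ax":0.3,"ay":0,"az":0},{"jaw":-1,"tx":0,"ty":0,"tz":9,"ax":0.3,"ay":0,"az":0}]' >/dev/null
python3 step.py go 5
```

```text
t 7.97 z [0.0179, 0.0202] th 0.0224 w 0.046 b 0.0017 | roll meas 0.0024 cmd 0.0010 yaw 8.80 pos [0.4552 0.1692 0.2005]
ax [-1.0, -0.3, -0.2, -0.2, -0.2] ay [-0.2, -0.1, -0.0, -0.0, -0.0] pred th [0.022, 0.013, 0.009, 0.007, 0.005] w -0.01
```

```bash
python3 -m pendant '[{"jaw":-1,"tx":0,"ty":0,"tz":2,"ax":-1.0,"ay":-0.2,"az":0},{"jaw":-1,"tx":0,"ty":0,"tz":4.5,"ax":-0.3,"ay":-0.1,"az":0},{"jaw":-1,"tx":0,"ty":0,"tz":7,"ax":-0.2,"ay":0,"az":0},{"jaw":-1,"tx":0,"ty":0,"tz":9,"ax":-0.2,"ay":0,"az":0},{"jaw":-1,"tx":0,"ty":0,"tz":10,"ax":-0.2,"ay":0,"az":0}]' |tail -2
python3 step.py go 4 '[-0.2,-0.8,-1.8,-3]'
```

```text
width: 0.0189
gripper_force: 113.6
t 8.70 z [0.023, 0.0236] th 0.0249 w 0.024 b 0.0036 | roll meas -0.0016 cmd -0.0025 yaw 8.81 pos [0.4529 0.1688 0.2972]
ax [0.0, 1.0, 1.0, 0.1] ay [0.0, 0.2, 0.2, 0.0] pred th [0.019, 0.004, -0.007, -0.016] w -0.06
```

```bash
python3 -m pendant '[{"jaw":-1,"tx":0,"ty":-0.2,"tz":0,"ax":0,"ay":0,"az":-0.1},{"jaw":-1,"tx":0,"ty":-0.7,"tz":0,"ax":1.0,"ay":0.2,"az":-0.3},{"jaw":-1,"tx":0,"ty":-1.6,"tz":0,"ax":1.0,"ay":0.2,"az":-0.7},{"jaw":-1,"tx":0.1,"ty":-2.6,"tz":0,"ax":0.1,"ay":0,"az":-1.2}]' |tail -2
python3 step.py go 6 '[-1.3,-2.6,-3.9,-5.2,-6.5,-7.8]'
```

```text
width: 0.0186
gripper_force: 113.7
t 9.30 z [-0.0399, -0.0258] th -0.0036 w 0.314 b -0.0011 | roll meas -0.0012 cmd -0.0007 yaw 7.53 pos [0.4538 0.1416 0.297 ]
ax [2.8, 0.3, 0.0, -0.0, -0.1, -0.6] ay [0.4, 0.0, 0.0, -0.0, -0.0, -0.1] pred th [-0.018, -0.01, -0.008, -0.009, -0.012, -0.02] w -0.10
```

```bash
python3 -m pendant '[{"jaw":-1,"tx":0,"ty":-1.1,"tz":0,"ax":2.8,"ay":0.4,"az":-0.5},{"jaw":-1,"tx":0.1,"ty":-2.3,"tz":0,"ax":0.3,"ay":0,"az":-1.1},{"jaw":-1,"tx":0.1,"ty":-3.4,"tz":0,"ax":0,"ay":0,"az":-1.6},{"jaw":-1,"tx":0.2,"ty":-4.6,"tz":0,"ax":0,"ay":0,"az":-2.1},{"jaw":-1,"tx":0.2,"ty":-5.7,"tz":0,"ax":-0.1,"ay":0,"az":-2.7},{"jaw":-1,"tx":0.3,"ty":-6.8,"tz":0,"ax":-0.6,"ay":-0.1,"az":-3.2}]' |tail -2
python3 step.py go 6 '[-0.8,-2.2,-3.7,-5.2,-6.6,-7.4]'
```

```text
width: 0.0186
gripper_force: 113.7
t 10.15 z [0.0018, 0.0196] th 0.0434 w 0.331 b -0.0005 | roll meas -0.0113 cmd -0.0113 yaw 4.32 pos [0.4569 0.0737 0.2971]
ax [0.6, 2.1, 0.8, 0.4, -0.1, -1.5] ay [0.0, 0.2, 0.1, 0.0, -0.0, -0.1] pred th [0.035, 0.009, 0.001, -0.006, -0.013, -0.009] w -0.10
```

```bash
python3 -m pendant '[{"jaw":-1,"tx":0,"ty":-0.7,"tz":0,"ax":0.6,"ay":0,"az":-0.3},{"jaw":-1,"tx":0.1,"ty":-1.9,"tz":0,"ax":2.1,"ay":0.2,"az":-0.9},{"jaw":-1,"tx":0.1,"ty":-3.2,"tz":0,"ax":0.8,"ay":0.1,"az":-1.5},{"jaw":-1,"tx":0.2,"ty":-4.6,"tz":0,"ax":0.4,"ay":0,"az":-2.1},{"jaw":-1,"tx":0.3,"ty":-5.8,"tz":0,"ax":-0.1,"ay":0,"az":-2.7},{"jaw":-1,"tx":0.3,"ty":-6.5,"tz":0,"ax":-1.5,"ay":-0.1,"az":-3.0}]' |tail -2
python3 step.py go 7 '[-0.6,-1.8,-3.3,-4.9,-6.5,-8.0,-9.2]'
```

```text
width: 0.0188
gripper_force: 113.7
t 11.00 z [0.0824, 0.1012] th 0.1132 w 0.166 b 0.0082 | roll meas -0.0373 cmd -0.0375 yaw 1.40 pos [0.4597 0.0096 0.297 ]
ax [-0.0, 2.9, 2.3, 1.7, 1.3, 1.0, 0.9] ay [-0.0, 0.1, 0.1, 0.0, 0.0, 0.0, 0.0] pred th [0.089, 0.043, 0.021, 0.009, -0.0, -0.008, -0.008] w -0.03
```

```bash
sed -i 's/for i in range(2):/for i in range(0 if mode=="plan" else 2):/; s/^else:/elif mode=="plan":\n    q=json.load(open(f));x=np.array(q["x"]);P=np.array(q["P"]);phi=q["phi"];ph=q["ph"];vy=q["vy"]\nelse:/' step.py
python3 step.py plan 3
```

```text
t 11.00 z [] th 0.1132 w 0.166 b 0.0082 | roll meas -0.0373 cmd -0.0375 yaw 1.40 pos [0.4597 0.0096 0.297 ]
ax [-2.5, 0.9, 1.3] ay [-0.1, 0.0, 0.0] pred th [0.1, 0.057, 0.034] w -0.14
```

```bash
python3 -m pendant '[{"jaw":-1,"tx":0,"ty":0,"tz":0,"ax":-2.5,"ay":-0.1,"az":0},{"jaw":-1,"tx":0,"ty":0,"tz":0,"ax":0.9,"ay":0,"az":0},{"jaw":-1,"tx":0,"ty":0,"tz":0,"ax":1.3,"ay":0,"az":0}]' |tail -1
python3 step.py go 4 '[-0.2,-0.8,-1.5,-2.0]'
```

```text
gripper_force: 113.8
t 11.47 z [0.0938, 0.0922] th 0.0944 w 0.044 b 0.0180 | roll meas -0.0146 cmd -0.0148 yaw 1.39 pos [0.4597 0.0097 0.297 ]
ax [-2.3, 0.4, -0.2, -1.1] ay [-0.1, 0.0, -0.0, -0.0] pred th [0.078, 0.037, 0.019, 0.013] w -0.09
```

```bash
sed -i 's/\[3.2,-CI,KI\]/[6.0,-CI,KI]/' m.py; python3 step.py plan 4
```

```text
t 11.47 z [] th 0.0944 w 0.044 b 0.0180 | roll meas -0.0146 cmd -0.0148 yaw 1.39 pos [0.4597 0.0097 0.297 ]
ax [-3.4, -1.0, -0.6, -0.4] ay [-0.1, -0.0, -0.0, -0.0] pred th [0.081, 0.046, 0.026, 0.014] w -0.07
```

```bash
python3 -m pendant '[{"jaw":-1,"tx":0,"ty":0,"tz":0,"ax":-3.4,"ay":-0.1,"az":0},{"jaw":-1,"tx":0,"ty":0,"tz":0,"ax":-1,"ay":0,"az":0},{"jaw":-1,"tx":0,"ty":0,"tz":0,"ax":-0.6,"ay":0,"az":0},{"jaw":-1,"tx":0,"ty":0,"tz":0,"ax":-0.4,"ay":0,"az":0}]' |tail -1
python3 step.py go 5 '[-0.2,-0.8,-1.8,-2.8,-3.4]'
```

```text
gripper_force: 113.7
t 12.07 z [None, None] th 0.0072 w -0.058 b 0.0180 | roll meas -0.0215 cmd -0.0218 yaw 1.40 pos [0.4597 0.0097 0.297 ]
ax [1.3, 1.5, 1.3, 0.1, -1.1] ay [0.0, 0.0, 0.0, 0.0, -0.0] pred th [-0.0, -0.006, -0.012, -0.012, -0.005] w -0.03
```

```bash
python3 - <<'E'
from m import *
s=manip.get_state();d=manip.get_image("top");np.savez("t5.npz",**d)
ex,up,lv,h,roll=frame(s);m3=h+[0,0,.262];q=np.linalg.inv(d["pose"])@np.append(m3,1);u=d["fx"]*q[0]/q[2]+d["cx"];v=d["fy"]*q[1]/q[2]+d["cy"];print(s["clock"],u,v)
a=d["pixels"][int(v)-30:int(v)+30,int(u)-40:int(u)+40];cv2.imwrite("pics/t5.png",cv2.resize(a,None,fx=8,fy=8,interpolation=cv2.INTER_NEAREST))
E
```

```text
12.075 319.14145956441536 174.82397599258644
```

View pics/t5.png

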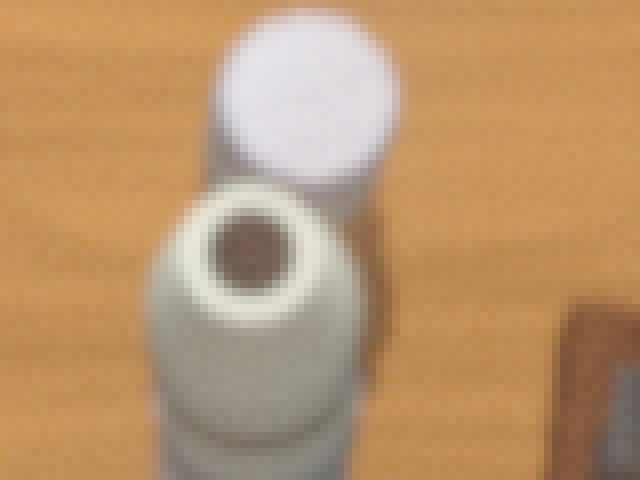

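The hole now appears brown because it is lit, at (250,250) in the crop, which is about (310.5,175) in the full image. That puts the bottle's lean at about -0.08. My fixed darkness threshold missed it, so I'll make the detector contrast-based.

```bash
python3 - <<'E'
t=open("m.py").read();i=t.index("def mouth");j=t.index("def lean")
t=t[:i]+'''def mouth(d,m3,r=42):
    q=np.linalg.inv(d["pose"])@np.append(m3,1);u=d["fx"]*q[0]/q[2]+d["cx"];v=d["fy"]*q[1]/q[2]+d["cy"]
    hsv=cv2.cvtColor(d["pixels"],cv2.COLOR_BGR2HSV).astype(float);V=hsv[...,2]
    # dark disc (hole) inside a pale ring: template correlation on brightness
    a=int(round(u))-r,int(round(v))-r; im=V[a[1]:a[1]+2*r,a[0]:a[0]+2*r].astype(np.float32)
    y,x=np.mgrid[-9:10,-9:10];rr=np.hypot(x,y);T=np.where(rr<4.5,60,np.where(rr<8.5,200,150)).astype(np.float32);M=(rr<9).astype(np.float32)
    c=cv2.matchTemplate(im,T,cv2.TM_CCOEFF_NORMED,mask=M);c[~np.isfinite(c)]=-1
    S=hsv[a[1]:a[1]+2*r,a[0]:a[0]+2*r,1]
    vals=[]
    for _ in range(6):
        k=np.unravel_index(c.argmax(),c.shape);cy,cx=k[0]+9,k[1]+9
        ring=(np.hypot(*(np.mgrid[0:2*r,0:2*r]-np.array([cy,cx])[:,None,None]))-6.5);ring=abs(ring)<1
        if c[k]>.6 and (S[ring]<75).mean()>.85:
            w=np.clip(170-im[cy-5:cy+6,cx-5:cx+6],0,None);w=w*(np.hypot(*np.mgrid[-5:6,-5:6])<5.2)
            g=np.mgrid[-5:6,-5:6];oy,ox=(g*w).sum((1,2))/w.sum();return np.array([a[0]+cx+ox,a[1]+cy+oy])
        c[max(k[0]-4,0):k[0]+5,max(k[1]-4,0):k[1]+5]=-1
    return None
'''+t[j:];open("m.py","w").write(t)
E
python3 - <<'E'
from m import *
s=manip.get_state();d=dict(np.load("t5.npz"));print(mouth(d,np.array([0,0,0])+frame(s)[3]+[0,0,.262]),lean(s,d))
d=dict(np.load("top3.npz"));print(mouth(d,np.array([.6216,.1948,.3205])))
E
python3 g.py;python3 g.py
```

```text
[309.78496556 175.14046122] -0.07846363707772866
[250.8302583  194.18277983]
t 12.125 z -0.0958 roll -0.0215 lat -0.0021
t 12.175 z -0.1138 roll -0.0214 lat -0.0021
```

```bash
python3 - <<'E'
import json
json.dump(dict(x=[-.132,-.37,.001],P=[[1e-5,0,0],[0,2e-3,0],[0,0,2e-5]],phi=-.0218,ph=[-.0218,0],vy=0,seq=[],lats=[],t=12.225),open("st.json","w"))
E
python3 step.py plan 3
```

```text
t 12.22 z [] th -0.1320 w -0.370 b 0.0010 | roll meas -0.0214 cmd -0.0218 yaw 1.42 pos [0.4597 0.0098 0.297 ]
ax [7.4, 2.5, 1.8] ay [0.2, 0.1, 0.0] pred th [-0.132, -0.075, -0.044] w 0.19
```

```bash
python3 -m pendant '[{"jaw":-1,"tx":0,"ty":0,"tz":0,"ax":7.4,"ay":0.2,"az":0},{"jaw":-1,"tx":0,"ty":0,"tz":0,"ax":2.5,"ay":0.1,"az":0},{"jaw":-1,"tx":0,"ty":0,"tz":0,"ax":1.8,"ay":0,"az":0}]' |tail -1
python3 step.py go 4
```

```text
gripper_force: 113.6
t 12.70 z [-0.1051, -0.1034] th -0.1065 w -0.064 b -0.0120 | roll meas 0.0108 cmd 0.0096 yaw 1.50 pos [0.4596 0.0104 0.2971]
ax [3.8, 1.0, 0.6, 0.4] ay [0.1, 0.0, 0.0, 0.0] pred th [-0.093, -0.054, -0.032, -0.018] w 0.08
```

```bash
sed -i 's/\[6.0,-CI,KI\]/[12.0,-CI,KI]/' m.py; python3 ov.py '[0]' -0.001; python3 step.py plan 4
```

```text
t 12.70 z [] th -0.1065 w -0.064 b -0.0010 | roll meas 0.0108 cmd 0.0096 yaw 1.50 pos [0.4596 0.0104 0.2971]
ax [3.6, 0.7, 0.1, -0.1] ay [0.1, 0.0, 0.0, -0.0] pred th [-0.093, -0.054, -0.033, -0.021] w 0.08
```

```bash
python3 -m pendant '[{"jaw":-1,"tx":0,"ty":0,"tz":0,"ax":3.6,"ay":0.1,"az":0},{"jaw":-1,"tx":0,"ty":0,"tz":0,"ax":0.7,"ay":0,"az":0},{"jaw":-1,"tx":0,"ty":0,"tz":0,"ax":0.1,"ay":0,"az":0},{"jaw":-1,"tx":0,"ty":0,"tz":0,"ax":-0.1,"ay":0,"az":0}]' |tail -1
python3 step.py go 6 '[-0.3,-1.0,-2.0,-3.0,-3.7,-4.0]'
```

```text
gripper_force: 113.8
t 13.30 z [-0.0206, -0.0156] th -0.0123 w 0.073 b -0.0006 | roll meas 0.0089 cmd 0.0079 yaw 1.46 pos [0.4597 0.0101 0.297 ]
ax [0.9, 1.0, 0.6, -0.4, -1.4, -1.7] ay [0.0, 0.0, 0.0, -0.0, -0.0, -0.0] pred th [-0.011, -0.012, -0.014, -0.011, -0.004, 0.003] w -0.02
```

```bash
python3 -m pendant '[{"jaw":-1,"tx":0,"ty":-0.3,"tz":0,"ax":0.9,"ay":0,"az":-0.1},{"jaw":-1,"tx":0,"ty":-0.9,"tz":0,"ax":1.0,"ay":0,"az":-0.4},{"jaw":-1,"tx":0.1,"ty":-1.8,"tz":0,"ax":0.6,"ay":0,"az":-0.8},{"jaw":-1,"tx":0.1,"ty":-2.6,"tz":0,"ax":-0.4,"ay":0,"az":-1.2},{"jaw":-1,"tx":0.2,"ty":-3.2,"tz":0,"ax":-1.4,"ay":0,"az":-1.5},{"jaw":-1,"tx":0.2,"ty":-3.5,"tz":0,"ax":-1.7,"ay":0,"az":-1.7}]' |tail -1
python3 step.py go 8 '[-0.3,-1.0,-2.2,-3.6,-5,-6.2,-7.0,-7.3]'
```

```text
gripper_force: 113.7
t 14.15 z [0.0165, 0.0217] th 0.0240 w 0.005 b 0.0002 | roll meas -0.0212 cmd -0.0218 yaw -0.28 pos [ 0.4618 -0.0252  0.297 ]
ax [1.8, 2.5, 2.7, 1.8, 1.1, 0.5, 0.2, -0.2] ay [-0.0, -0.0, -0.0, -0.0, -0.0, -0.0, -0.0, 0.0] pred th [0.014, 0.005, -0.005, -0.008, -0.01, -0.009, -0.003, 0.008] w 0.00
```

```bash
python3 -m pendant '[{"jaw":-1,"tx":0,"ty":-0.3,"tz":0,"ax":1.8,"ay":0,"az":-0.1},{"jaw":-1,"tx":0,"ty":-0.9,"tz":0,"ax":2.5,"ay":0,"az":-0.4},{"jaw":-1,"tx":0.1,"ty":-1.9,"tz":0,"ax":2.7,"ay":0,"az":-0.9},{"jaw":-1,"tx":0.2,"ty":-3.2,"tz":0,"ax":1.8,"ay":0,"az":-1.5},{"jaw":-1,"tx":0.2,"ty":-4.4,"tz":0,"ax":1.1,"ay":0,"az":-2.1},{"jaw":-1,"tx":0.3,"ty":-5.4,"tz":0,"ax":0.5,"ay":0,"az":-2.6},{"jaw":-1,"tx":0.3,"ty":-6.1,"tz":0,"ax":0.2,"ay":0,"az":-2.9},{"jaw":-1,"tx":0.3,"ty":-6.4,"tz":0,"ax":-0.2,"ay":0,"az":-3.0}]' |tail -1
python3 step.py go 8 '[-0.3,-1.0,-2.2,-3.6,-5,-6.2,-7.0,-7.3]'
```

```text
gripper_force: 113.7
t 15.25 z [0.0387, 0.0471] th 0.0514 w 0.047 b 0.0015 | roll meas -0.0245 cmd -0.0253 yaw -3.29 pos [ 0.4647 -0.0892  0.297 ]
ax [0.7, 2.2, 2.6, 1.8, 1.2, 0.6, 0.4, -0.1] ay [-0.0, -0.1, -0.2, -0.1, -0.1, -0.0, -0.0, 0.0] pred th [0.039, 0.018, 0.001, -0.007, -0.012, -0.013, -0.009, 0.001] w -0.01
```

```bash
python3 -m pendant '[{"jaw":-1,"tx":0,"ty":-0.3,"tz":0,"ax":0.7,"ay":0,"az":-0.1},{"jaw":-1,"tx":0,"ty":-0.9,"tz":0,"ax":2.2,"ay":-0.1,"az":-0.4},{"jaw":-1,"tx":0.1,"ty":-1.9,"tz":0,"ax":2.6,"ay":-0.2,"az":-0.9},{"jaw":-1,"tx":0.2,"ty":-3.2,"tz":0,"ax":1.8,"ay":-0.1,"az":-1.5},{"jaw":-1,"tx":0.2,"ty":-4.4,"tz":0,"ax":1.2,"ay":-0.1,"az":-2.1},{"jaw":-1,"tx":0.3,"ty":-5.4,"tz":0,"ax":0.6,"ay":0,"az":-2.6},{"jaw":-1,"tx":0.3,"ty":-6.1,"tz":0,"ax":0.4,"ay":0,"az":-2.9},{"jaw":-1,"tx":0.4,"ty":-6.4,"tz":0,"ax":-0.1,"ay":0,"az":-3.0}]' |tail -1
python3 step.py go 4 '[-0.1,-0.3,-0.6,-0.7]'
```

```text
gripper_force: 113.7
t 16.35 z [0.0218, 0.0283] th 0.0307 w 0.006 b 0.0023 | roll meas -0.0263 cmd -0.0270 yaw -6.28 pos [ 0.4689 -0.1532  0.297 ]
ax [0.7, 1.4, 1.5, 0.7] ay [-0.1, -0.2, -0.2, -0.1] pred th [0.022, 0.01, 0.002, 0.003] w -0.03
```

```bash
python3 -m pendant '[{"jaw":-1,"tx":0,"ty":-0.1,"tz":0,"ax":0.7,"ay":-0.1,"az":0},{"jaw":-1,"tx":0,"ty":-0.3,"tz":0,"ax":1.4,"ay":-0.2,"az":-0.1},{"jaw":-1,"tx":-0.1,"ty":-0.5,"tz":0,"ax":1.5,"ay":-0.2,"az":-0.2},{"jaw":-1,"tx":-0.1,"ty":-0.6,"tz":0,"ax":0.7,"ay":-0.1,"az":-0.3}]' |tail -1
python3 step.py go 4 
python3 - <<'E'
from m import *
d=manip.get_image("scene");np.savez("s6.npz",**d)
cv2.imwrite("pics/s6.png",cv2.resize(d["pixels"][60:360,120:420],(800,600) if 0 else (600,600),interpolation=cv2.INTER_CUBIC))
E
```

```text
gripper_force: 113.7
t 16.95 z [0.0106, 0.0138] th 0.0127 w -0.019 b 0.0035 | roll meas -0.0143 cmd -0.0147 yaw -6.58 pos [ 0.4677 -0.1591  0.297 ]
ax [0.3, 0.5, 0.6, 0.6] ay [-0.0, -0.1, -0.1, -0.1] pred th [0.009, 0.004, 0.002, 0.0] w -0.01
```

View pics/s6.png

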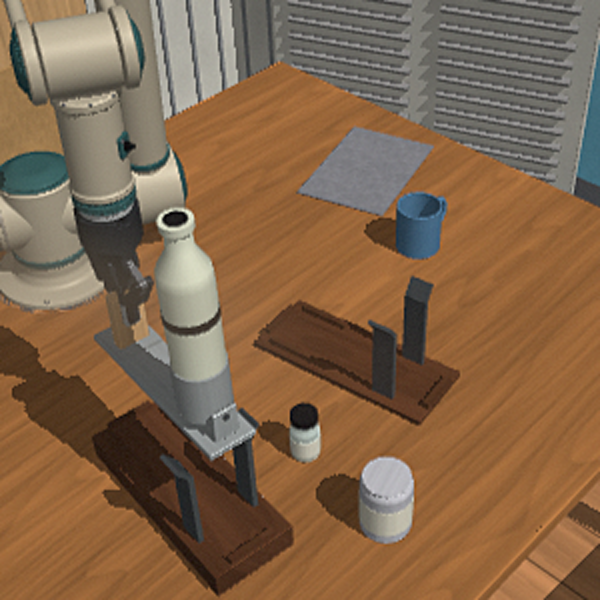

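The scene view shows the tipper hovering over the raised rack with the bottle upright; its mouth is at (176,218) in the crop and the guides are below at (183,498) and (245,470). I'll hold here and check the plate's pitch from depth.

```bash
python3 -m pendant '[{"jaw":-1,"tx":0,"ty":0,"tz":0,"ax":0.3,"ay":0,"az":0},{"jaw":-1,"tx":0,"ty":0,"tz":0,"ax":0.5,"ay":-0.1,"az":0},{"jaw":-1,"tx":0,"ty":0,"tz":0,"ax":0.6,"ay":-0.1,"az":0},{"jaw":-1,"tx":0,"ty":0,"tz":0,"ax":0.6,"ay":-0.1,"az":0}]' |tail -1
python3 step.py go 8
cat > plate.py <<'E'
from m import *
import sys
s=manip.get_state()
def plate(d,s):
    ex,up,lv,h,roll=frame(s);ey=np.cross(up,ex);o=s["position"]+.09*ex-.07*up  # nominal tipper origin
    P=cloud(d).reshape(-1,3);hs=cv2.cvtColor(d["pixels"],cv2.COLOR_BGR2HSV).reshape(-1,3)
    q=(P-o)@np.array([ex,ey,up]).T
    m=(abs(q[:,0])<.15)&(abs(q[:,1])<.045)&(abs(q[:,2]-.01)<.02)&(hs[:,1]<45)
    a=(q[:,0]>-.07)&(q[:,0]<.04)&m;A=np.c_[q[a,0],q[a,1],np.ones(a.sum())]
    for _ in range(3):
        c=np.linalg.lstsq(A,q[a,2],rcond=None)[0];r=abs(q[:,2]-np.c_[q[:,:2],np.ones(len(q))]@c);a=(q[:,0]>-.07)&(q[:,0]<.04)&m&(r<.006);A=np.c_[q[a,0],q[a,1],np.ones(a.sum())]
    b=m&(r<.006);e=np.percentile(q[b],[1,50,99],axis=0)
    bb=b&(q[:,0]>-.07)&(q[:,0]<.04)
    print(a.sum(),"dz/dx,dz/dy,z0",c.round(4),"x",e[[0,2],0].round(4),"y mid",np.percentile(q[bb,1],[1,99]).round(4),"origin",o.round(4))
plate(dict(np.load("s6.npz")),s)
plate(manip.get_image("top"),s)
E
python3 plate.py
```

```text
gripper_force: 113.7
clock mismatch 0.5500000000000007 4
t 17.60 z [-0.0182, -0.0211] th -0.0244 w -0.068 b 0.0015 | roll meas -0.0035 cmd -0.0042 yaw -6.59 pos [ 0.4677 -0.1593  0.297 ]
ax [1.4, 0.5, 0.3, 0.3, 0.2, 0.2, 0.1, 0.2] ay [-0.2, -0.1, -0.0, -0.0, -0.0, -0.0, -0.0, -0.0] pred th [-0.025, -0.014, -0.008, -0.005, -0.002, -0.0, 0.0, 0.0] w 0.01
578 dz/dx,dz/dy,z0 [-0.0223  0.0033  0.0062] x [-0.1273  0.1363] y mid [-0.0344  0.0281] origin [ 0.5573 -0.1699  0.2273]
656 dz/dx,dz/dy,z0 [-0.0017  0.0055  0.0097] x [-0.1321  0.1283] y mid [-0.0285  0.035 ] origin [ 0.5573 -0.1699  0.2273]
```

```bash
python3 -m pendant '[{"jaw":-1,"tx":0,"ty":0,"tz":0,"ax":1.4,"ay":-0.2,"az":0},{"jaw":-1,"tx":0,"ty":0,"tz":0,"ax":0.5,"ay":-0.1,"az":0},{"jaw":-1,"tx":0,"ty":0,"tz":0,"ax":0.3,"ay":0,"az":0},{"jaw":-1,"tx":0,"ty":0,"tz":0,"ax":0.3,"ay":0,"az":0},{"jaw":-1,"tx":0,"ty":0,"tz":0,"ax":0.2,"ay":0,"az":0},{"jaw":-1,"tx":0,"ty":0,"tz":0,"ax":0.2,"ay":0,"az":0}]' |tail -1
python3 - <<'E'
import json
q=json.load(open("st.json"));q["seq"]=q["seq"][:6];q["lats"]=q["lats"][:6];q["x"][0]-=.004;json.dump(q,open("st.json","w"))
E
python3 step.py go 8
```

```text
gripper_force: 113.7
clock mismatch 0.7999999999999972 6
t 18.50 z [-0.02, -0.021] th -0.0226 w -0.031 b 0.0010 | roll meas 0.0000 cmd -0.0007 yaw -6.58 pos [ 0.4678 -0.1592  0.297 ]
ax [1.0, 0.3, 0.1, 0.1, 0.0, 0.0, -0.0, -0.0] ay [-0.1, -0.0, -0.0, -0.0, -0.0, -0.0, 0.0, 0.0] pred th [-0.02, -0.011, -0.005, -0.001, 0.001, 0.003, 0.004, 0.006] w 0.01
```

```bash
python3 -m pendant '[{"jaw":-1,"tx":0,"ty":0,"tz":0,"ax":1.0,"ay":-0.1,"az":0},{"jaw":-1,"tx":0,"ty":0,"tz":0,"ax":0.3,"ay":0,"az":0},{"jaw":-1,"tx":0,"ty":0,"tz":0,"ax":0.1,"ay":0,"az":0},{"jaw":-1,"tx":0,"ty":0,"tz":0,"ax":0.1,"ay":0,"az":0},{"jaw":-1,"tx":0,"ty":0,"tz":0,"ax":0,"ay":0,"az":0},{"jaw":-1,"tx":0,"ty":0,"tz":0,"ax":0,"ay":0,"az":0},{"jaw":-1,"tx":0,"ty":0,"tz":0,"ax":0,"ay":0,"az":0},{"jaw":-1,"tx":0,"ty":0,"tz":0,"ax":0,"ay":0,"az":0}]' |tail -1
python3 step.py go 8
```

```text
gripper_force: 113.7
t 19.60 z [0.0057, 0.0064] th 0.0071 w 0.015 b 0.0010 | roll meas 0.0000 cmd -0.0007 yaw -6.59 pos [ 0.4677 -0.1592  0.297 ]
ax [-0.4, -0.1, -0.1, -0.0, -0.0, -0.0, -0.0, -0.0] ay [0.0, 0.0, 0.0, 0.0, 0.0, 0.0, 0.0, 0.0] pred th [0.007, 0.003, 0.001, -0.0, -0.0, -0.0, -0.0, 0.0] w 0.00
```

```bash
python3 -m pendant '[{"jaw":-1,"tx":0,"ty":0,"tz":0,"ax":-0.4,"ay":0,"az":0},{"jaw":-1,"tx":0,"ty":0,"tz":0,"ax":-0.1,"ay":0,"az":0},{"jaw":-1,"tx":0,"ty":0,"tz":0,"ax":-0.1,"ay":0,"az":0},{"jaw":-1,"tx":0,"ty":0,"tz":0,"ax":0,"ay":0,"az":0},{"jaw":-1,"tx":0,"ty":0,"tz":0,"ax":0,"ay":0,"az":0},{"jaw":-1,"tx":0,"ty":0,"tz":0,"ax":0,"ay":0,"az":0},{"jaw":-1,"tx":0,"ty":0,"tz":0,"ax":0,"ay":0,"az":0},{"jaw":-1,"tx":0,"ty":0,"tz":0,"ax":0,"ay":0,"az":0}]' |tail -1
python3 step.py go 8
```

```text
gripper_force: 113.7
t 20.70 z [0.0128, 0.0141] th 0.0158 w 0.033 b 0.0015 | roll meas 0.0000 cmd -0.0007 yaw -6.59 pos [ 0.4677 -0.1592  0.297 ]
ax [-0.8, -0.2, -0.1, -0.1, -0.1, -0.1, -0.0, -0.0] ay [0.1, 0.0, 0.0, 0.0, 0.0, 0.0, 0.0, 0.0] pred th [0.015, 0.009, 0.006, 0.005, 0.004, 0.004, 0.004, 0.006] w 0.01
```

```bash
python3 -m pendant '[{"jaw":-1,"tx":0,"ty":0,"tz":0,"ax":-0.8,"ay":0.1,"az":0},{"jaw":-1,"tx":0,"ty":0,"tz":0,"ax":-0.2,"ay":0,"az":0},{"jaw":-1,"tx":0,"ty":0,"tz":0,"ax":-0.1,"ay":0,"az":0},{"jaw":-1,"tx":0,"ty":0,"tz":0,"ax":-0.1,"ay":0,"az":0},{"jaw":-1,"tx":0,"ty":0,"tz":0,"ax":-0.1,"ay":0,"az":0},{"jaw":-1,"tx":0,"ty":0,"tz":0,"ax":-0.1,"ay":0,"az":0},{"jaw":-1,"tx":0,"ty":0,"tz":0,"ax":0,"ay":0,"az":0},{"jaw":-1,"tx":0,"ty":0,"tz":0,"ax":0,"ay":0,"az":0}]' |tail -1
python3 step.py go 6
```

```text
gripper_force: 113.8
t 21.80 z [0.0052, 0.006] th 0.0068 w 0.018 b 0.0015 | roll meas 0.0000 cmd -0.0007 yaw -6.59 pos [ 0.4677 -0.1593  0.297 ]
ax [-0.4, -0.1, -0.1, -0.1, -0.1, -0.1] ay [0.0, 0.0, 0.0, 0.0, 0.0, 0.0] pred th [0.007, 0.004, 0.003, 0.002, 0.0, -0.001] w -0.01
```

```bash
python3 -m pendant '[{"jaw":-1,"tx":0,"ty":0,"tz":-1,"ax":-0.4,"ay":0,"az":0},{"jaw":-1,"tx":0,"ty":0,"tz":-3,"ax":-0.1,"ay":0,"az":0},{"jaw":-1,"tx":0,"ty":0,"tz":-5.5,"ax":-0.1,"ay":0,"az":0},{"jaw":-1,"tx":0,"ty":0,"tz":-8,"ax":-0.1,"ay":0,"az":0},{"jaw":-1,"tx":0,"ty":0,"tz":-10,"ax":-0.1,"ay":0,"az":0},{"jaw":-1,"tx":0,"ty":0,"tz":-11,"ax":-0.1,"ay":0,"az":0}]' |tail -1
python3 step.py go 6;python3 plate.py | tail -1
```

```text
gripper_force: 113.8
t 22.65 z [-0.01, -0.0114] th -0.0132 w -0.036 b 0.0009 | roll meas -0.0008 cmd -0.0025 yaw -6.58 pos [ 0.467  -0.1588  0.1858]
ax [0.8, 0.3, 0.2, 0.1, 0.1, 0.1] ay [-0.1, -0.0, -0.0, -0.0, -0.0, -0.0] pred th [-0.013, -0.007, -0.003, 0.0, 0.001, 0.002] w 0.01Traceback (most recent call last):
  File "plate.py", line 15, in <module>
    plate(dict(np.load("s6.npz")),s)
    ~~~~~^^^^^^^^^^^^^^^^^^^^^^^^^^^
  File "plate.py", line 14, in plate
    print(a.sum(),"dz/dx,dz/dy,z0",c.round(4),"x",e[[0,2],0].round(4),"y mid",np.percentile(q[bb,1],[1,99]).round(4),"origin",o.round(4))
                                                                              ~~~~~~~~~~~~~^^^^^^^^^^^^^^^^
    return _quantile_unchecked(
        a, q, axis, out, overwrite_input, method, keepdims, weights)
    return _ureduce(a,
                    func=_quantile_ureduce_func,
    ...<5 lines>...
                    overwrite_input=overwrite_input,
                    method=method)
    r = func(a, **kwargs)
    result = _quantile(arr,
                       quantiles=q,
    ...<2 lines>...
                       out=out,
                       weights=wgt)
    slices_having_nans = np.isnan(arr[-1, ...])
                                  ~~~^^^^^^^^^
IndexError: index -1 is out of bounds for axis 0 with size 0
```

```bash
python3 -m pendant '[{"jaw":-1,"tx":0,"ty":0,"tz":-1,"ax":0.8,"ay":-0.1,"az":0},{"jaw":-1,"tx":0,"ty":0,"tz":-2.5,"ax":0.3,"ay":0,"az":0},{"jaw":-1,"tx":0,"ty":0,"tz":-4,"ax":0.2,"ay":0,"az":0},{"jaw":-1,"tx":0,"ty":0,"tz":-5.2,"ax":0.1,"ay":0,"az":0},{"jaw":-1,"tx":0,"ty":0,"tz":-5.8,"ax":0.1,"ay":0,"az":0},{"jaw":-1,"tx":0,"ty":0,"tz":-5.8,"ax":0.1,"ay":0,"az":0}]' |head -5
python3 step.py go 6
```

```text
clock: 23.4
position: [0.4677, -0.1593, 0.1288]
ee_rot: [0.001, 0.747, 0.665, 0.001]
contact_force: [-0.3, -0.5, -6.1]
width: 0.0187
t 23.50 z [0.0015, 0.0016] th 0.0019 w 0.005 b 0.0009 | roll meas -0.0003 cmd -0.0007 yaw -6.59 pos [ 0.4682 -0.1595  0.1295]
ax [-0.1, -0.0, -0.0, -0.0, -0.0, -0.0] ay [0.0, 0.0, 0.0, 0.0, 0.0, 0.0] pred th [0.002, 0.002, 0.002, 0.002, 0.003, 0.004] w 0.01
```

```bash
python3 -m pendant '[{"jaw":-1,"tx":0,"ty":0,"tz":-0.4,"ax":-0.1,"ay":0,"az":0},{"jaw":-1,"tx":0,"ty":0,"tz":-0.8,"ax":0,"ay":0,"az":0},{"jaw":-1,"tx":0,"ty":0,"tz":-1.2,"ax":0,"ay":0,"az":0},{"jaw":-1,"tx":0,"ty":0,"tz":-1.4,"ax":0,"ay":0,"az":0},{"jaw":-1,"tx":0,"ty":0,"tz":-1.5,"ax":0,"ay":0,"az":0},{"jaw":-1,"tx":0,"ty":0,"tz":-1.5,"ax":0,"ay":0,"az":0}]' |head -5
python3 step.py go 3
```

```text
clock: 24.25
position: [0.4678, -0.1593, 0.114]
ee_rot: [0.001, 0.747, 0.665, 0.001]
contact_force: [-0.5, 0.5, -6.2]
width: 0.0186
t 24.35 z [0.0121, 0.0135] th 0.0150 w 0.031 b 0.0014 | roll meas -0.0001 cmd -0.0007 yaw -6.59 pos [ 0.4678 -0.1593  0.1141]
ax [-0.8, -0.2, -0.1] ay [0.1, 0.0, 0.0] pred th [0.014, 0.007, 0.004] w -0.02
```

Still hanging freely, so I'll ease down another 2–3 mm until contact shows in the force.

```bash
python3 -m pendant '[{"jaw":-1,"tx":0,"ty":0,"tz":-0.1,"ax":-0.4,"ay":0,"az":0},{"jaw":-1,"tx":0,"ty":0,"tz":-0.2,"ax":-0.2,"ay":0,"az":0},{"jaw":-1,"tx":0,"ty":0,"tz":-0.2,"ax":0,"ay":0,"az":0}]' |head -5
python3 step.py go 3; python3 - <<'E'
from rig import manip
print(manip.get_state()["contact_force"],manip.get_state()["moment"])
E
```

```text
clock: 24.72
position: [0.4679, -0.1598, 0.1131]
ee_rot: [0.002, 0.746, 0.665, 0.001]
contact_force: [-4.9, -0.7, 5.8]
width: 0.0191
t 24.82 z [0.0175, 0.0194] th 0.0209 w 0.038 b 0.0034 | roll meas -0.0010 cmd -0.0025 yaw -6.57 pos [ 0.4679 -0.1598  0.1131]
ax [-1.0, -0.3, -0.2] ay [0.1, 0.0, 0.0] pred th [0.02, 0.012, 0.007] w -0.03
[-3.98218994 -0.449774    6.08064969] [-0.00420506  0.98408587  0.01280273]
```

```bash
python3 -m pendant '[{"jaw":-1,"tx":0,"ty":0,"tz":0,"ax":0,"ay":0,"az":0},{"jaw":0,"tx":0,"ty":0,"tz":0,"ax":0,"ay":0,"az":0},{"jaw":0.6,"tx":0,"ty":0,"tz":0,"ax":0,"ay":0,"az":0},{"jaw":0.6,"tx":0,"ty":0,"tz":0,"ax":0,"ay":0,"az":0}]' 20
python3 - <<'E'
from m import *
d=manip.get_image("scene");cv2.imwrite("pics/s7.png",cv2.resize(d["pixels"][120:370,130:380],(600,600),interpolation=cv2.INTER_CUBIC));s=manip.get_state()
print(s["width"],s["gripper_force"],s["contact_force"])
sys=None
exec(open("plate.py").read().split("plate(dict")[0]);plate(d,s);plate(manip.get_image("top"),s)
E
python3 g.py
```

```text
clock: 25.32
position: [0.4684, -0.1593, 0.1122]
ee_rot: [0.002, 0.747, 0.665, 0.001]
contact_force: [0.3, 0.5, 0.3]
width: 0.0681
gripper_force: 0.0
0.0686105104685982 0.0 [-0.26297781  0.67191124  0.4552006 ]
323 dz/dx,dz/dy,z0 [-0.0277  0.011   0.007 ] x [-0.1286  0.1371] y mid [-0.0348  0.025 ] origin [ 0.5579 -0.1697  0.0424]
424 dz/dx,dz/dy,z0 [0.0055 0.0101 0.0109] x [-0.1334  0.1321] y mid [-0.0292  0.0334] origin [ 0.5579 -0.1697  0.0424]
t 25.425 z 0.0562 roll 0.0000 lat -0.1045
```

View pics/s7.png

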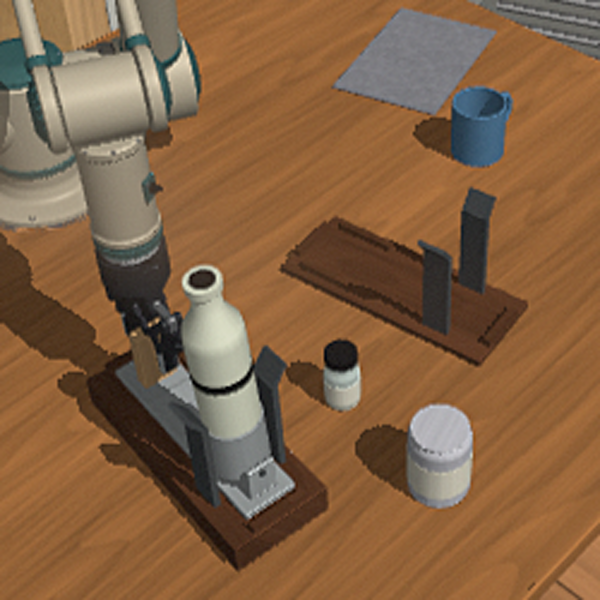

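The tipper sits flat in the raised rack with the bottle between the guides (mouth at (204,280) in the crop), and the fingers are open. I'll retract straight up.

```bash
python3 -m pendant '[{"jaw":0.6,"tx":0,"ty":0,"tz":1,"ax":0,"ay":0,"az":0},{"jaw":0.6,"tx":0,"ty":0,"tz":3,"ax":0,"ay":0,"az":0},{"jaw":0.6,"tx":0,"ty":0,"tz":6,"ax":0,"ay":0,"az":0},{"jaw":0.6,"tx":0,"ty":0,"tz":10,"ax":0,"ay":0,"az":0},{"jaw":0.6,"tx":-3,"ty":0,"tz":14,"ax":0,"ay":0,"az":0},{"jaw":0.6,"tx":-6,"ty":0,"tz":16,"ax":0,"ay":0,"az":0},{"jaw":0.6,"tx":-8,"ty":0,"tz":16,"ax":0,"ay":0,"az":0},{"jaw":0.6,"tx":-8,"ty":0,"tz":16,"ax":0,"ay":0,"az":0},{"jaw":0.6,"tx":-8,"ty":0,"tz":16,"ax":0,"ay":0,"az":0},{"jaw":0.6,"tx":-8,"ty":0,"tz":16,"ax":0,"ay":0,"az":0}]'|head -4
python3 - <<'E'
from m import *
import time
h0=np.array([.5575,-.170])+.08*np.array([np.cos(np.radians(-6.6)),np.sin(np.radians(-6.6))]);h=np.array([*h0,.087]);lv=np.array([np.sin(np.radians(6.6)),np.cos(np.radians(6.6)),0])
for i in range(4):
    d=manip.get_image("top");c=mouth(d,h+[0,0,.262]);p=onz(d,*c,h[2]+.26);print("lean",-(p-h)@lv/.262)
E
```

```text
clock: 26.72
position: [0.3883, -0.1592, 0.2712]
ee_rot: [0.0, 0.746, 0.665, 0.001]
contact_force: [0.5, -0.2, -0.6]
lean 0.11096026827231574
lean 0.11064166931768714
lean 0.11098625827288551
lean 0.11087867087752239
```

The bottle rests against one guide at 0.11 rad and is not moving. Handing in.

```bash
python3 -c "
from rig import manip
print(manip.sign_off())"
```

```text
the job is handed in; nothing more can be done
None
```

The tipper is released in the raised rack with the bottle between the guides, resting at about 0.11 rad; I handed the job in at about 27 s of the 72 s limit, and no verdict came back.

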